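Ease the wooden spatula out of the narrow-mouthed utensil bin

ROBOT

A 6-joint arm with a two-finger parallel gripper is mounted at the origin on the work surface. World frame = base frame: x ahead of the robot, y to its left, z up, the work surface at z = 0. Lengths are in m, angles in rad, forces in N, time in s.
With the tool pointing down it reaches from about 0.35 to 0.975 m from the base axis. Payload 17.4 kg.
Tool frame: the origin (TCP) lies on the centre line of the jaws, within the pads' length; the fingertips stand bot.finger_overhang ahead of it and the grasp point (between the pads) lies 6 mm ahead of it (bot.finger_overhang is the distance from the TCP to the fingertips, in m); z points along the fingers, y is the line along which they close (so a half turn about z gives the same grasp; the last joint's range is limited). The gripper opens to 85 mm and grips with 20 to 120 N. Pads are 22 mm wide; open, the fingers measure 114 mm over their backs; the gripper's body (76 mm by 85 mm) begins 54 mm behind the grasp point. The pads swing forward as they close: fully open they stand 13 mm farther back than shut.
Start: joints at [1.069, 0.116, 1.442, -0, 1.584, -0.038], TCP at [0.302, 0.604, 0.217] pointing down, gripper open.
Joint ranges: [-2.83, 2.83], [-0.83, 2.19], [0.07, 2.5], [-1.14, 4.28], [0.01, 3], [-2.97, 2.97]. Speed limits (rad/s): [1.89, 1.89, 2.22, 3.14, 3.14, 3.14].

INTERFACE

Orientations are given as a rotation vector (axis times angle).
In Python, from station import bot gives the robot as it stands.
- The arm moves only by the shell command python3 -m jog 'ROWS'. ROWS is JSON, a list of rows, each a list of 7 numbers: the opening in per cent of the stroke, from 0 (shut) to 100 (fully open), then the shift along the tool's x, y, z in cm, then the turn, a rotation vector about the tool's x, y, z in degrees. A call has 1 to 20 rows; each row shifts and turns the commanded pose from where the row before left it, along the tool's axes as they then stand; what a row does not reach is not made up. A row lasts 1/12 s, in which the tool goes at most 41.7 mm and 7.16 degrees, less where a joint would pass 70% of its speed; a pose out of reach is approached as far as the arm can. A call is refused whole if a number of a shift passes 4.17 or a number of a turn 7.16, either way. A call with a gripper value outside its range is refused whole. The fingers move at their own pace and stop on an object; the grip force is fixed at half the most. Time passes only in rows, so rows that do not move let the fingers close. It gives the time, the measured TCP pose, the force, the opening and the grip force at its end, in the units of the state.
- bot.read_state(): the state, without advancing time (a new reading comes with each control period).
- bot.grab_frame(name): name is "side" or "top" or "wrist"; returns the picture (420x560x3 uint8, red, green, blue); there is no depth.
- bot.get_calibration(name): a dict with "camera_matrix" (3x3 intrinsics, pixels), "T" (4x4, takes a point from camera to world coordinates); the wrist camera has in their place "T_tool_cam" (4x4, takes a point from camera to tool coordinates, whose origin is the TCP and whose axes are the flange's). Camera axes: x right, y up, looking along -z (the intrinsics and any distortion apply to the point x, -y, -z); pixel columns grow to the right and rows downward; lengths in m; the calibration is good to about 2 mm. The wrist camera is an equidistant fisheye: a pixel r from the principal point sees the ray r / f radians off the axis. A picture is of the moment at which its call begins: read the wrist's pose just before it. get_calibration takes no time and is no camera call.
- bot.close_job(): hands the job in; it is judged then, once.
Trained networks look in the newest picture that a camera, given by its name, has taken for a name from the list of things; names that differ only in an ending like _2 or _b are one class to them, and where a whole thing is asked for, a point or a joint stands for the part that bears it (a point fixed in the world has none). Each returns a list of dicts, best first, with "confidence" (0 to 1); they miss things now and then, are a little off and sometimes report something else, mostly with a low value. They report only what shows in the picture. A call takes as long as a camera call. They do not tell look-alikes from the thing itself.
- bot.look_for(camera, name): "location" ([x, y, z] in m, in world coordinates, good to about 4 mm: the middle of the surface that is visible of it).
- bot.landmark_of(camera, name): "location" ([x, y, z] in m, in world coordinates, good to about 4 mm: a listed point, or the origin of a listed thing).
The state is a dict: "clock": time; "q": joint angles; "qd": joint speeds; "joint_torque": joint torques, N m; "eef_pos": TCP position; "orientation": TCP orientation; "contact_force": force on the tool from outside, world axes, zero at the start; "ft_torque": the same for the moment, N m; "finger_gap": opening from 0.0 (shut) to 1.0 (fully open); "gripper_force": force on a finger pad.
Only numpy, scipy, OpenCV 4.12 (cv2) and the standard library are available. Lean on these libraries where they do the work, as an engineer would, in place of code of your own. Each camera call takes 0.05 s, during which the arm holds its last target. There are 200 camera calls.

TASK

Lift the blue enamel dabba off the utensil bin's mouth and stand it upright on the marble ledge, then let go of it. Then take the wooden spatula out through the mouth - it is longer than the mouth, so slide it back under the longer cover and bring it up at a slant, blade first - and finish while still gripping it in the air, touching nothing else, with all of it at least 100 mm higher than the bin's top. Keep the dabba upright throughout and leave the sugar pot, pepper mill and spice jar standing where they are.

Things in the scene. Friction and masses are not known exactly. Their poses are not given: they have to be found in the camera images.
- bin: Grey plastic utensil bin, fixed, 350 long (x) x 160 wide (y) x 64 mm high, walls and floor 5 mm thick, so the inner floor is 5 mm above the ledge and inside it is 340 long (x -170 to +170) x 150 wide. Origin: centre of its underside; x along its length, away from the robot, z up. Its top is open only in the mouth.
- bin_mouth (a point): Centre of the bin's mouth, level with the rim (bin x +25, z 64 mm); bin's axes. Mouth: 240 long (bin x -95 to +145) x 150 mm wide. The rest of the top is closed by fixed blue covers, 6 mm thick, tops flush with the rim, undersides 58 mm above the ledge: a longer one (75 mm) at the bin's -x end, a shorter one (25 mm) at its +x end.
- spatula_center (a point): Wooden spatula, 300 mm long (its x), flat on the bin's floor, about along the bin's x, blade at +x; this point is half-way along it, mid-thickness of the handle, 9 mm above the underside, near its centre of mass. At the start both ends lie under the covers, the blade's end 5 to 25 mm under the shorter one.
- spatula_tail (a point): Handle end of the spatula: centre of the end face, 150 mm from spatula_center.
- spatula_tip (a point): Blade end of the spatula: centre of the end edge, 150 mm from spatula_center, 3.5 mm above the underside.
- spatula: The spatula itself, about 0.1 kg; origin on its underside, 9 mm below spatula_center; same axes. Handle 20 mm wide (y) x 18 mm thick (z), x from -150 to +60 mm; blade 58 mm wide x 7 mm thick, x from +60 to +150 mm; undersides level with each other.
- dabba_center (a point): Blue enamel dabba: an oblong closed tin with a thin white band, 60 (its x) x 185 (its y) x 55 mm (z, up), about 0.25 kg; this point is its centre. It starts lying across the bin's mouth, its ends resting on the two long rims, its base 64 mm above the ledge.
- dabba: The dabba itself; origin at the centre of its underside, 27.5 mm below dabba_center; same axes.
- sugar_pot: Round steel sugar pot with its lid shut, 84 mm across, 98 mm high, standing loose on the ledge to one side; origin: centre of its underside, z up. To be left alone.
- pepper_mill: Glass pepper mill with a steel head, 58 mm across, 138 mm high, standing loose on the ledge to one side; origin: centre of its underside, z up. To be left alone.
- spice_jar: Amber glass spice jar with a red cap, 64 mm across, 100 mm high, standing loose on the ledge to one side; origin: centre of its underside, z up. To be left alone.
Not all that is in view belongs to the job. What is shaped like the dabba but green or purple is not meant.

How it is judged:
By the outcome, as a careful person would: the job done as asked, in the order asked, and still so for the second after the job is handed in, while the arm keeps its last pose, push and grip.
It also fails if it takes over 58 s, if anything falls off the work surface, if the arm or the gripper's body presses on something with over 40 N, if the wrist force passes 120 N, or if a joint passes its speed limit or range.

## Working session

There is one attempt and no reset: what is moved stays moved. The work goes in short steps, Python scripts to look and compute and a shell command to move; the robot and the scene stay as the last step left them, time stands still between calls to the robot, and variables do not carry over. Pictures are saved under pics/ and viewed, at most 10 in all, crops included, and the job is handed in when it is done.

```bash
mkdir -p pics
cat > h.py <<'E'
from station import bot
import numpy as np, cv2
from scipy.spatial.transform import Rotation as R
def pic(c,fn):
    im=bot.grab_frame(c); cv2.imwrite('pics/'+fn,im[:,:,::-1]); return im
def st():
    s=bot.read_state(); print('t',round(s['clock'],2),'p',np.round(s['eef_pos'],4),'R',np.round(R.from_rotvec(s['orientation']).as_matrix(),3).tolist(),'F',np.round(s['contact_force'],1),'gap',round(s['finger_gap'],3),s['gripper_force']); return s
def ray(c,u,v,z):
    k=bot.get_calibration(c);K=np.array(k['camera_matrix']);T=np.array(k['T'])
    d=np.linalg.inv(K)@[u,v,1]; d=T[:3,:3]@(d*[1,-1,-1]); o=T[:3,3]
    return o+d*(z-o[2])/d[2]
E
python3 - <<'E'
from h import *
st(); print(bot.finger_overhang)
a=pic('top','top0.png')
for n in ['bin','bin_mouth','spatula_center','spatula_tail','spatula_tip','dabba_center','sugar_pot','pepper_mill','spice_jar']:
    print(n,[(np.round(d['location'],3).tolist(),round(d['confidence'],2)) for d in bot.landmark_of('top',n)[:4]])
b=pic('side','side0.png')
for n in ['spatula_center','dabba_center']:
    print(n,[(np.round(d['location'],3).tolist(),round(d['confidence'],2)) for d in bot.landmark_of('side',n)[:4]])
E
```

```text
t 0.0 p [0.3019 0.6035 0.2162] R [[-0.894, 0.447, -0.001], [0.447, 0.894, -0.001], [-0.0, -0.001, -1.0]] F [ 1.  -0.2  1.3] gap 1.003 0.0
0.025
bin [([0.52, 0.066, 0.0], 0.92)]
bin_mouth []
spatula_center [([0.537, 0.06, 0.014], 0.9)]
spatula_tail []
spatula_tip [([0.68, 0.059, 0.007], 0.83), ([0.534, 0.058, 0.005], 0.29)]
dabba_center [([0.755, 0.284, 0.03], 0.94), ([0.585, 0.07, 0.088], 0.89), ([0.408, 0.284, 0.027], 0.67), ([0.744, -0.139, 0.028], 0.58)]
sugar_pot []
pepper_mill []
spice_jar [([0.607, -0.37, -0.003], 0.87)]
spatula_center [([0.539, 0.059, 0.014], 0.51)]
dabba_center [([0.406, 0.286, 0.026], 0.88), ([0.758, 0.282, 0.025], 0.85), ([0.745, -0.142, 0.029], 0.69), ([0.585, 0.066, 0.088], 0.57)]
```

View pics/top0.png

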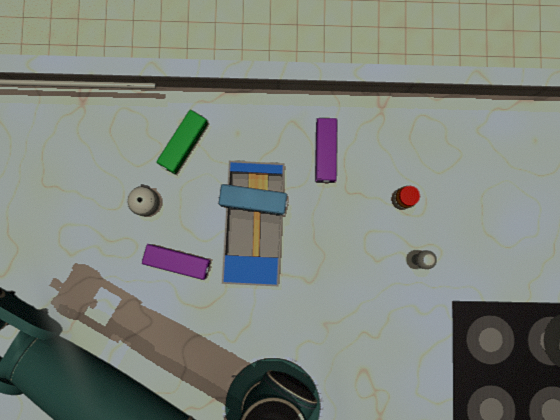

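View pics/side0.png

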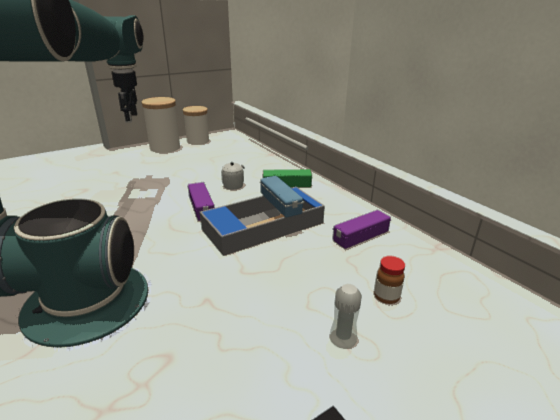

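The top view shows the light-blue dabba at about (253,200), lying slightly turned across the bin. The bin's covers are at (256,168) and (251,270), and the spatula lies along column ~257. The pot, mill and jar are at (143,200), (424,260) and (406,197). There is free marble right of the bin near (320,260). The side view agrees with this.

Run:
```python
from h import *
a=cv2.imread('pics/top0.png'); h=cv2.cvtColor(a,cv2.COLOR_BGR2HSV)
for (u,v) in [(253,200),(250,270),(256,168),(257,235),(258,183)]: print((u,v),h[v,u],end=' ')
roi=np.zeros(h.shape[:2],np.uint8); roi[150:295,210:297]=1
def rect(m,z,name):
    n,l,s,c=cv2.connectedComponentsWithStats(m)
    for i in range(1,n):
        if s[i,4]<60: continue
        cs,_=cv2.findContours((l==i).astype(np.uint8),0,2)
        p=np.array([ray('top',u,v,z)[:2] for u,v in cs[0][:,0]],np.float32)
        r=cv2.minAreaRect(p*1000); print(name,s[i,4],np.round(r[0],1),np.round(r[1],1),round(r[2],2))
H=h[:,:,0];S=h[:,:,1];V=h[:,:,2]
print()
m=((H>95)&(H<125)&(S>80)).astype(np.uint8)*roi
rect(((H>95)&(H<108)&(S>80)&(V>100)).astype(np.uint8)*roi,.119,'dabba')
rect(((H>=108)&(H<125)&(S>80)).astype(np.uint8)*roi,.064,'cover')
rect(((H>12)&(H<30)&(S>90)).astype(np.uint8)*roi,.02,'spat')
```

```text
(253, 200) [ 99 110 135] (250, 270) [107 182 151] (256, 168) [107 190 146] (257, 235) [ 22 137 154] (258, 183) [ 22 138 151] 
dabba 352 [668.8  61. ] [138.5  22.1] 88.26
dabba 1275 [584.1  69. ] [179.2  54.5] 83.36
dabba 1208 [390.8  69.4] [139.8  68.6] 88.34
spat 309 [646.5  59.2] [59.  45.9] 87.23
spat 306 [493.7  59.8] [ 20.4 128.3] 89.92
```

```bash
python3 -m jog '[[100,-3.07,-2.2,0,0,0,0],[100,-3.07,-2.2,0,0,0,0],[100,-3.07,-2.2,0,0,0,0],[100,-3.07,-2.2,0,0,0,0],[100,-3.07,-2.2,0,0,0,0],[100,-3.07,-2.2,0,0,0,0],[100,-3.07,-2.2,0,0,0,0],[100,-3.07,-2.2,0,0,0,0],[100,-3.07,-2.2,0,0,0,0],[100,-3.07,-2.2,0,0,0,0],[100,-3.07,-2.2,0,0,0,0],[100,-3.07,-2.2,0,0,0,0],[100,-3.07,-2.2,0,0,0,0],[100,-3.07,-2.2,0,0,0,0],[100,-3.07,-2.2,0,0,0,0],[100,-3.07,-2.2,0,0,0,0]]'
python3 -m jog '[[100,0,0,0,0,0,7],[100,0,0,0,0,0,7],[100,0,0,0,0,0,7],[100,0,0,0,0,0,7],[100,0,0,0,0,0,7],[100,0,0,0,0,0,7],[100,0,0,0,0,0,7],[100,0,0,0,0,0,7],[100,0,0,0,0,0,7],[100,0,0,0,0,0,7],[100,0,0,0,0,0,0],[100,0,0,0,0,0,0]]'
cat >> h.py <<'E'
def togo(p):
    s=st(); M=R.from_rotvec(s['orientation']).as_matrix()
    print('to go, cm, tool axes',np.round(100*M.T@(np.array(p)-s['eef_pos']),2),'tool y heading deg',np.round(np.degrees(np.arctan2(M[1,1],M[0,1])),2))
def wpix(u,v,z,s):
    k=bot.get_calibration('wrist');K=np.array(k['camera_matrix']);T=np.array(k['T_tool_cam'])
    x=(u-K[0,2])/K[0,0];y=(v-K[1,2])/K[1,1];t=np.hypot(x,y)
    d=np.array([np.sin(t)*x/t,-np.sin(t)*y/t,-np.cos(t)]) if t>0 else np.array([0,0,-1.])
    M=R.from_rotvec(s['orientation']).as_matrix()
    o=M@T[:3,3]+s['eef_pos'];d=M@T[:3,:3]@d
    return o+d*(z-o[2])/d[2]
E
python3 - <<'E'
from h import *
togo([.584,.069,.0855]); pic('wrist','w0.png')
for n in ['dabba_center','spatula_center','spatula_tip','bin','bin_mouth']:
    print(n,[(np.round(d['location'],3).tolist(),round(d['confidence'],2)) for d in bot.landmark_of('wrist',n)[:3]])
E
```

```text
clock: 1.98
eef_pos: [0.5844, 0.0673, 0.2172]
orientation: [0.722, 3.057, 0.0]
contact_force: [-0.1, 0.2, -0.7]
finger_gap: 0.997
gripper_force: 0.0
clock: 2.98
eef_pos: [0.5838, 0.0691, 0.217]
orientation: [2.341, 2.095, 0.0]
contact_force: [-1.1, -0.0, -0.2]
finger_gap: 0.994
gripper_force: 0.0
t 2.98 p [0.5838 0.0691 0.217 ] R [[0.111, 0.994, 0.0], [0.994, -0.111, -0.0], [-0.0, 0.0, -1.0]] F [-1.1 -0.  -0.2] gap 0.994 0.0
to go, cm, tool axes [-1.000e-02  2.000e-02  1.315e+01] tool y heading deg -6.35
dabba_center [([0.405, 0.282, 0.026], 0.75), ([0.588, 0.071, 0.096], 0.71), ([0.746, -0.145, 0.028], 0.64)]
spatula_center [([0.538, 0.06, 0.015], 0.95), ([0.685, 0.056, 0.01], 0.25)]
spatula_tip []
bin [([0.524, 0.065, 0.0], 0.72)]
bin_mouth [([0.548, 0.066, 0.064], 0.58)]
```

View pics/w0.png

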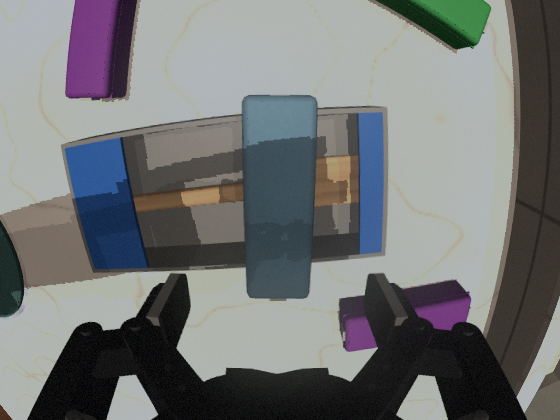

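The wrist view shows the dabba at columns 244-316, centred between the jaws and square with them. Going down to grip it.

```bash
python3 -m jog '[[100,0,0,3,0,0,0],[100,0,0,3,0,0,0],[100,0,0,3,0,0,0],[100,0,0,2,0,0,0],[100,0,0,1.2,0,0,0],[100,0,0,0.7,0,0,0],[100,0,0,0,0,0,0]]'
python3 -m jog '[[50,0,0,0,0,0,0],[30,0,0,0,0,0,0],[10,0,0,0,0,0,0],[0,0,0,0,0,0,0],[0,0,0,0,0,0,0],[0,0,0,0,0,0,0]]'
```

```text
clock: 3.87
eef_pos: [0.5836, 0.0691, 0.0871]
orientation: [-2.344, -2.09, 0.002]
contact_force: [-0.3, 0.4, -0.7]
finger_gap: 1.0
gripper_force: 0.0
clock: 4.37
eef_pos: [0.5847, 0.0692, 0.0901]
orientation: [2.344, 2.089, 0.004]
contact_force: [-1.0, 0.1, 6.1]
finger_gap: 0.684
gripper_force: 65.2
```

```bash
python3 -m jog '[[0,0,0,-1,0,0,0],[0,0,0,-2,0,0,0],[0,0,0,-2,0,0,0],[0,0,0,-2,0,0,0],[0,-1.5,-0.5,0,0,0,0],[0,-2.9,-0.9,0,0,0,0],[0,-2.9,-0.9,0,0,0,0],[0,-2.9,-0.9,0,0,0,0],[0,-2.9,-0.9,0,0,0,0],[0,-2.9,-0.9,0,0,0,0],[0,-2.9,-0.9,0,0,0,0],[0,-2.9,-0.9,0,0,0,0],[0,-2.9,-0.9,0,0,0,0],[0,-1.5,-0.5,0,0,0,0],[0,0,0,0,0,0,0]]'
python3 -m jog '[[0,0,0,1.5,0,0,0],[0,0,0,2.5,0,0,0],[0,0,0,2.5,0,0,0],[0,0,0,2.5,0,0,0],[0,0,0,1.5,0,0,0],[0,0,0,1,0,0,0],[0,0,0,0.6,0,0,0],[0,0,0,0,0,0,0],[0,0,0,0,0,0,0]]'
```

```text
clock: 5.62
eef_pos: [0.4707, -0.1845, 0.1582]
orientation: [2.348, 2.087, -0.001]
contact_force: [-0.2, 0.1, -1.8]
finger_gap: 0.676
gripper_force: 65.0
clock: 6.37
eef_pos: [0.4727, -0.1819, 0.0377]
orientation: [2.345, 2.09, 0.001]
contact_force: [-0.5, 0.3, -1.0]
finger_gap: 0.677
gripper_force: 65.0
```

Run:
```python
from h import *
st(); a=pic('side','s1.png'); cv2.imwrite('pics/s1c.png',cv2.resize(a[150:330,120:420,::-1],None,fx=2.5,fy=2.5))
```

```text
t 6.37 p [ 0.4727 -0.1819  0.0377] R [[0.114, 0.993, 0.001], [0.993, -0.114, -0.0], [-0.0, 0.001, -1.0]] F [-0.5  0.3 -1. ] gap 0.677 64.96780157089233
```

View pics/s1c.png

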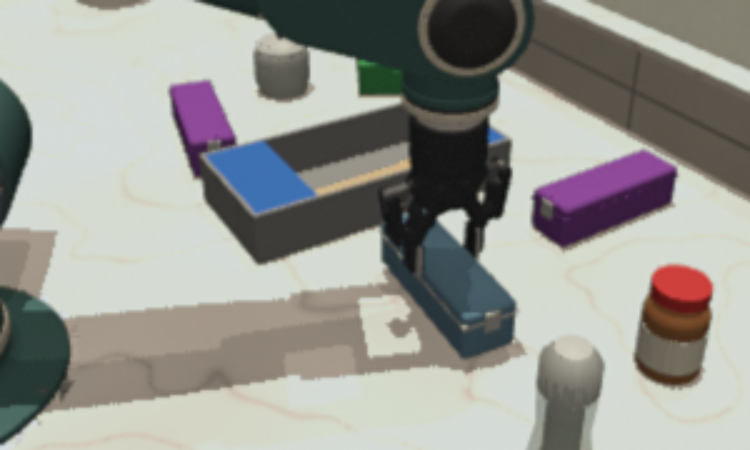

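The dabba hangs upright just above the marble, right of the bin and clear of everything. I'll lower it in small steps, watching the force.

```bash
python3 -m jog '[[0,0,0,0.5,0,0,0],[0,0,0,0.3,0,0,0],[0,0,0,0,0,0,0],[0,0,0,0,0,0,0]]'; python3 -m jog '[[0,0,0,0.15,0,0,0],[0,0,0,0,0,0,0],[0,0,0,0,0,0,0]]'; python3 -m jog '[[0,0,0,0.1,0,0,0],[0,0,0,0,0,0,0],[0,0,0,0,0,0,0]]'
```

```text
clock: 6.75
eef_pos: [0.4723, -0.1817, 0.0289]
orientation: [-2.345, -2.09, 0.0]
contact_force: [0.2, 0.3, -2.8]
finger_gap: 0.686
gripper_force: 65.0
clock: 7.0
eef_pos: [0.4723, -0.1818, 0.0274]
orientation: [-2.345, -2.09, 0.0]
contact_force: [-0.2, 0.1, -1.9]
finger_gap: 0.681
gripper_force: 65.0
clock: 7.25
eef_pos: [0.4723, -0.1817, 0.0264]
orientation: [-2.345, -2.09, 0.0]
contact_force: [-1.4, 0.0, -2.3]
finger_gap: 0.679
gripper_force: 65.0
```

```bash
python3 -m jog '[[0,0,0,0.1,0,0,0],[0,0,0,0,0,0,0],[0,0,0,0,0,0,0]]'; python3 -m jog '[[0,0,0,0.1,0,0,0],[0,0,0,0,0,0,0],[0,0,0,0,0,0,0]]'
```

```text
clock: 7.5
eef_pos: [0.4724, -0.1818, 0.0261]
orientation: [2.345, 2.09, 0.0]
contact_force: [-3.7, 2.0, 7.2]
finger_gap: 0.683
gripper_force: 66.1
clock: 7.75
eef_pos: [0.4725, -0.1818, 0.026]
orientation: [2.345, 2.09, 0.0]
contact_force: [-11.4, 4.0, 20.4]
finger_gap: 0.68
gripper_force: 67.5
```

Contact confirmed. Easing off, opening, rising, then going over to the spatula.

```bash
python3 -m jog '[[0,0,0,-0.15,0,0,0],[20,0,0,0,0,0,0],[60,0,0,0,0,0,0],[100,0,0,0,0,0,0],[100,0,0,0,0,0,0],[100,0,0,0,0,0,0],[100,0,0,-1,0,0,0],[100,0,0,-2.5,0,0,0],[100,0,0,-3.8,0,0,0],[100,0,0,-3.8,0,0,0],[100,0,0,-3.8,0,0,0],[100,0,0,-3,0,0,0]]'
python3 -m jog '[[100,3.13,0.81,0,0,0,0],[100,3.13,0.81,0,0,0,0],[100,3.13,0.81,0,0,0,0],[100,3.13,0.81,0,0,0,0],[100,3.13,0.81,0,0,0,0],[100,3.13,0.81,0,0,0,0],[100,3.13,0.81,0,0,0,0],[100,3.13,0.81,0,0,0,0],[100,0,0,0,0,0,0]]'
python3 -m jog '[[100,0,0,0,0,0,7],[100,0,0,0,0,0,7],[100,0,0,0,0,0,7],[100,0,0,0,0,0,7],[100,0,0,0,0,0,7],[100,0,0,0,0,0,7],[100,0,0,0,0,0,7],[100,0,0,0,0,0,7],[100,0,0,0,0,0,7],[100,0,0,0,0,0,7],[100,0,0,0,0,0,7],[100,0,0,0,0,0,6.7],[100,0,0,0,0,0,0],[100,0,0,0,0,0,0]]'
python3 - <<'E'
from h import *
togo([.565,.0595,.033]); pic('wrist','w1.png')
for n in ['spatula_center','spatula_tip','bin','bin_mouth','dabba_center']:
    print(n,[(np.round(d['location'],3).tolist(),round(d['confidence'],2)) for d in bot.landmark_of('wrist',n)[:3]])
E
```

```text
clock: 8.75
eef_pos: [0.4724, -0.1817, 0.209]
orientation: [2.343, 2.089, 0.002]
contact_force: [0.2, 0.4, -0.3]
finger_gap: 0.999
gripper_force: 0.0
clock: 9.5
eef_pos: [0.5664, 0.0637, 0.2053]
orientation: [-2.341, -2.093, -0.001]
contact_force: [0.9, -0.1, 0.4]
finger_gap: 1.001
gripper_force: 0.0
clock: 10.67
eef_pos: [0.5653, 0.0594, 0.2054]
orientation: [3.142, -0.002, 0.001]
contact_force: [-0.2, -0.3, -0.3]
finger_gap: 0.999
gripper_force: 0.0
t 10.67 p [0.5653 0.0594 0.2054] R [[1.0, -0.001, 0.0], [-0.001, -1.0, -0.0], [0.0, 0.0, -1.0]] F [-0.2 -0.3 -0.3] gap 0.999 0.0
to go, cm, tool axes [-4.000e-02 -1.000e-02  1.724e+01] tool y heading deg -90.07
spatula_center [([0.536, 0.058, 0.014], 0.85), ([0.537, 0.059, 0.006], 0.37)]
spatula_tip [([0.684, 0.057, 0.005], 0.7)]
bin [([0.522, 0.068, 0.002], 0.7)]
bin_mouth [([0.549, 0.063, 0.064], 0.85)]
dabba_center [([0.757, 0.283, 0.026], 0.94), ([0.748, -0.14, 0.025], 0.72), ([0.409, 0.28, 0.026], 0.62)]
```

View pics/w1.png

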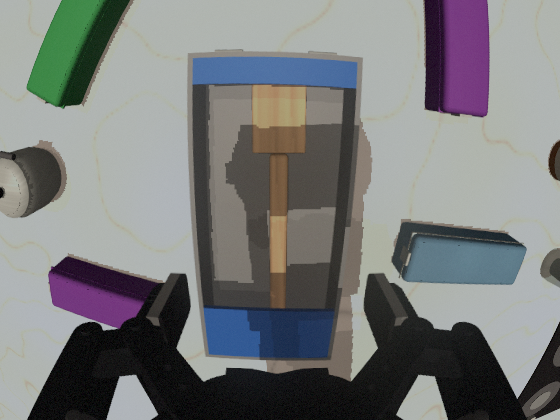

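The dabba stands clear on the marble at (460,255). The spatula's handle runs up column 279 and meets the blade at row 153. The cover edges are at rows 86 and 308.

Run:
```python
from h import *
s=bot.read_state()
for u,v,z in [(279,153,.017),(279,86,.061),(268,308,.064),(278,300,.023),(271,200,.023),(287,200,.023)]: print((u,v),np.round(wpix(u,v,z,s),4))
```

```text
(279, 153) [0.5964 0.0559 0.017 ]
(279, 86) [0.6654 0.0561 0.061 ]
(268, 308) [0.433  0.0683 0.064 ]
(278, 300) [0.4155 0.0571 0.023 ]
(271, 200) [0.5458 0.0646 0.023 ]
(287, 200) [0.5458 0.0472 0.023 ]
```

```bash
python3 -m jog '[[60,0,0.15,3,0,0,0],[60,0,0,3,0,0,0],[60,0,0,3,0,0,0],[60,0,0,3,0,0,0],[60,0,0,2,0,0,0],[60,0,0,1.5,0,0,0],[60,0,0,1,0,0,0],[60,0,0,0.4,0,0,0],[60,0,0,0,0,0,0],[60,0,0,0,0,0,0]]'
python3 -m jog '[[40,0,0,0,0,0,0],[20,0,0,0,0,0,0],[0,0,0,0,0,0,0],[0,0,0,0,0,0,0],[0,0,0,0,0,0,0],[0,0,0,0,0,0,0],[0,0,0,0,0,0,0]]'
```

```text
clock: 11.8
eef_pos: [0.5658, 0.0581, 0.0368]
orientation: [-3.142, 0.007, -0.001]
contact_force: [-0.2, 0.4, -0.1]
finger_gap: 0.598
gripper_force: 0.0
clock: 12.38
eef_pos: [0.5654, 0.0581, 0.0359]
orientation: [3.142, -0.007, 0.0]
contact_force: [0.8, -0.0, 0.4]
finger_gap: 0.004
gripper_force: 0.0
```

The fingers shut on nothing, so I'll look.

Run:
```python
from h import *
s=st(); pic('wrist','w2.png')
print([(np.round(d['location'],3).tolist(),round(d['confidence'],2)) for d in bot.landmark_of('wrist','spatula_center')[:3]])
pic('side','s2.png')
print([(np.round(d['location'],3).tolist(),round(d['confidence'],2)) for d in bot.landmark_of('side','spatula_center')[:3]])
```

```text
t 12.38 p [0.5654 0.0581 0.0359] R [[1.0, -0.005, 0.0], [-0.005, -1.0, -0.0], [0.0, 0.0, -1.0]] F [ 0.8 -0.   0.4] gap 0.004 0.0
[]
[([0.537, 0.058, 0.014], 0.5)]
```

View pics/w2.png

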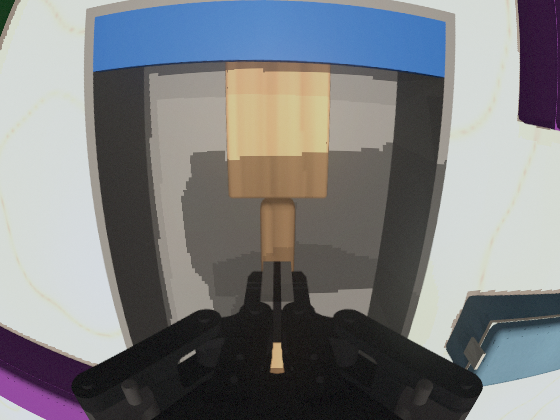

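The wood passes under the closed fingers, at (277,357) and (278,230), so the tips stand above the handle. I'll recheck the overhang, open, and go lower with the force watched.

```bash
python3 -c "
from station import bot
print(bot.finger_overhang)"; python3 -m jog '[[60,0,0,0,0,0,0],[60,0,0,0,0,0,0],[60,0,0,0,0,0,0],[60,0,0,0,0,0,0],[60,0,0,0.5,0,0,0],[60,0,0,0,0,0,0],[60,0,0,0,0,0,0]]'
python3 -m jog '[[60,0,0,0.4,0,0,0],[60,0,0,0,0,0,0],[60,0,0,0,0,0,0]]'
```

```text
0.025
clock: 13.17
eef_pos: [0.5651, 0.0581, 0.0304]
orientation: [3.141, -0.007, -0.001]
contact_force: [0.0, -0.9, 0.8]
finger_gap: 0.598
gripper_force: 0.0
clock: 13.42
eef_pos: [0.5652, 0.0581, 0.0266]
orientation: [3.142, -0.007, -0.001]
contact_force: [0.7, 0.4, -0.5]
finger_gap: 0.599
gripper_force: 0.0
```

```bash
python3 -m jog '[[40,0,0,0,0,0,0],[32,0,0,0,0,0,0],[32,0,0,0,0,0,0],[32,0,0,0,0,0,0]]'; python3 -m jog '[[25,0,0,0,0,0,0],[15,0,0,0,0,0,0],[0,0,0,0,0,0,0],[0,0,0,0,0,0,0],[0,0,0,0,0,0,0],[0,0,0,0,0,0,0]]'
```

```text
clock: 13.75
eef_pos: [0.5654, 0.0581, 0.027]
orientation: [-3.142, 0.008, -0.0]
contact_force: [0.3, 0.4, 0.1]
finger_gap: 0.322
gripper_force: 0.0
clock: 14.25
eef_pos: [0.5654, 0.0581, 0.0269]
orientation: [3.142, -0.008, -0.0]
contact_force: [-0.3, 0.4, -1.0]
finger_gap: 0.001
gripper_force: 0.0
```

Run:
```python
from h import *
a=pic('side','s3.png'); b=pic('wrist','w3.png')
A=cv2.resize(a[80:260,180:350,::-1],None,fx=2.33,fy=2.33,interpolation=cv2.INTER_CUBIC); B=b[:,100:480,::-1]
cv2.imwrite('pics/c3.png',np.hstack([A[:420,:396],B]))
s=bot.read_state();print(s['q'],s['finger_gap'])
```

```text
Traceback (most recent call last):
ValueError: all the input array dimensions except for the concatenation axis must match exactly, but along dimension 0, the array at index 0 has size 419 and the array at index 1 has size 420
```

Run:
```python
import cv2,numpy as np
a=cv2.imread('pics/s3.png'); b=cv2.imread('pics/w3.png')
cv2.imwrite('pics/c3.png',np.hstack([cv2.resize(a[80:260,180:350],(396,420),interpolation=cv2.INTER_CUBIC),b[:,100:480]]))
```

```text
(no output)
```

View pics/c3.png

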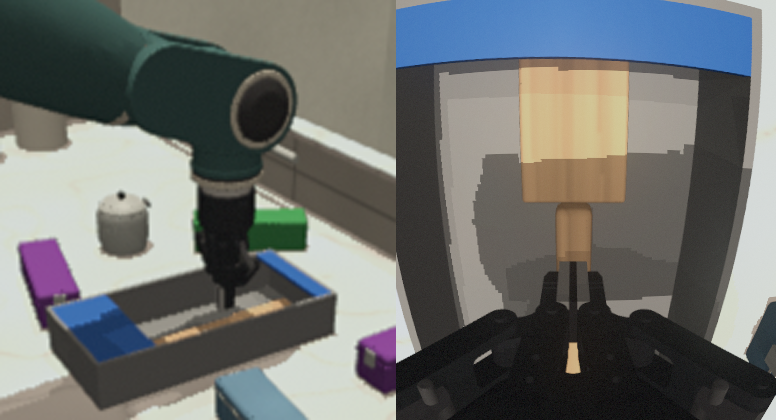

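The tips still look to be above the handle: wood shows between and beyond them at (573,358). I'll touch down on the handle gently with the fingers shut to find the true tip height.

```bash
python3 -m jog '[[0,0,0,0.2,0,0,0],[0,0,0,0,0,0,0]]'; python3 -m jog '[[0,0,0,0.2,0,0,0],[0,0,0,0,0,0,0]]'
```

```text
clock: 14.52
eef_pos: [0.5652, 0.0581, 0.0245]
orientation: [3.142, -0.007, -0.001]
contact_force: [0.1, -0.6, 1.1]
finger_gap: 0.002
gripper_force: 0.0
clock: 14.68
eef_pos: [0.5652, 0.0581, 0.0225]
orientation: [3.142, -0.007, -0.001]
contact_force: [0.2, 0.0, 0.2]
finger_gap: 0.003
gripper_force: 0.0
```

```bash
python3 -m jog '[[0,0,0,0.2,0,0,0],[0,0,0,0,0,0,0]]' | grep -E 'pos|force'; python3 -m jog '[[0,0,0,0.2,0,0,0],[0,0,0,0,0,0,0]]'| grep -E 'pos|force'
python3 - <<'E'
from h import *
# project expected fingertip/handle points into side picture s3 (tcp .027 then)
k=bot.get_calibration('side');K=np.array(k['camera_matrix']);T=np.array(k['T'])
def pj(p):
    c=T[:3,:3].T@(np.array(p)-T[:3,3])*[1,-1,-1]; q=K@c; return np.round(q[:2]/q[2],1)
for p in [[.565,.058,.002],[.565,.058,.027],[.565,.058,.023],[.565,.058,.075],[.565,.048,.023]]:
    q=pj(p);print(p,q,'crop',np.round((q-[180,80])*2.33))
E
```

```text
eef_pos: [0.5652, 0.0581, 0.0205]
contact_force: [-0.9, -0.3, -0.6]
gripper_force: 0.0
eef_pos: [0.5653, 0.0581, 0.0185]
contact_force: [-0.4, 0.8, 0.3]
gripper_force: 0.0
[0.565, 0.058, 0.002] [275.7 222.5] crop [223. 332.]
[0.565, 0.058, 0.027] [275.7 215.7] crop [223. 316.]
[0.565, 0.058, 0.023] [275.7 216.8] crop [223. 319.]
[0.565, 0.058, 0.075] [275.8 202.2] crop [223. 285.]
[0.565, 0.048, 0.023] [277.5 218.2] crop [227. 322.]
```

The side view puts the fingertips about 35 mm above where the reported TCP implies. The wrist view shows the handle narrower than its 20 mm, which agrees. The heights from touch decide it, so I'll keep feeling down.

```bash
for i in 1; do python3 -m jog '[[0,0,0,0.2,0,0,0],[0,0,0,0.1,0,0,0],[0,0,0,0,0,0,0]]' | grep -E 'pos|force'; done;  python3 -m jog '[[0,0,0,0.2,0,0,0],[0,0,0,0.1,0,0,0],[0,0,0,0,0,0,0]]' | grep -E 'pos|force'
```

```text
eef_pos: [0.5653, 0.0581, 0.0156]
contact_force: [0.7, -0.0, 0.3]
gripper_force: 0.0
eef_pos: [0.5653, 0.0581, 0.0126]
contact_force: [-0.0, 0.3, -0.0]
gripper_force: 0.0
```

```bash
python3 -m jog '[[0,0,0,0.2,0,0,0],[0,0,0,0,0,0,0]]' | grep -E 'pos|force';  python3 -m jog '[[0,0,0,0.2,0,0,0],[0,0,0,0,0,0,0]]' | grep -E 'pos|force'
```

```text
eef_pos: [0.5653, 0.0581, 0.0106]
contact_force: [-0.1, 0.4, -0.7]
gripper_force: 0.0
eef_pos: [0.5654, 0.0581, 0.0088]
contact_force: [0.2, 0.8, -0.2]
gripper_force: 0.0
```

```bash
python3 -m jog '[[0,0,0,0.2,0,0,0],[0,0,0,0,0,0,0]]' | grep -E 'pos|force';  python3 -m jog '[[0,0,0,0.2,0,0,0],[0,0,0,0,0,0,0]]' | grep -E 'pos|force'
python3 - <<'E'
from h import *
a=pic('side','s4.png'); b=pic('wrist','w4.png')
cv2.imwrite('pics/c4.png',np.hstack([cv2.resize(a[150:250,230:324,::-1],(396,420),interpolation=cv2.INTER_CUBIC),b[:,100:480,::-1]]))
E
```

```text
eef_pos: [0.5656, 0.0581, 0.0085]
contact_force: [-12.4, -1.0, 21.8]
gripper_force: 10.8
eef_pos: [0.5657, 0.0581, 0.0084]
contact_force: [-25.8, -2.0, 44.5]
gripper_force: 22.7
```

View pics/c4.png

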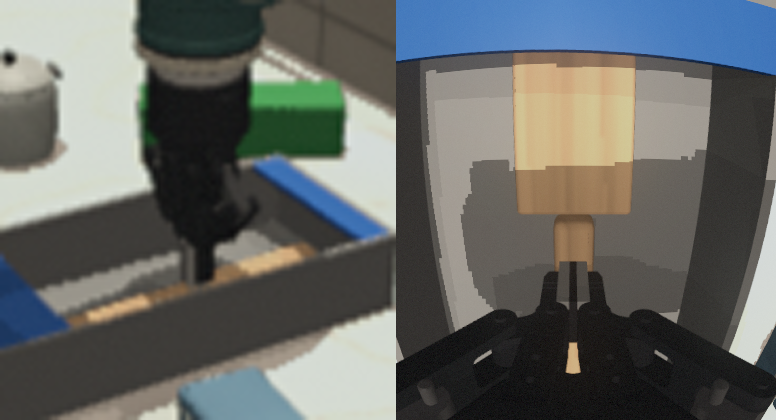

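Contact came at a reported z of 0.0086, on the handle top (0.023), so the tips really sit 14 mm above the reported TCP z. I'll back off, open, go 15 mm below the contact height and close.

```bash
python3 -m jog '[[0,0,0,-0.8,0,0,0],[60,0,0,0,0,0,0],[60,0,0,0,0,0,0],[60,0,0,0,0,0,0],[60,0,0,0,0,0,0],[60,0,0,0.6,0,0,0],[60,0,0,0.6,0,0,0],[60,0,0,0.6,0,0,0],[60,0,0,0,0,0,0],[60,0,0,0,0,0,0]]'
python3 -m jog '[[40,0,0,0,0,0,0],[20,0,0,0,0,0,0],[0,0,0,0,0,0,0],[0,0,0,0,0,0,0],[0,0,0,0,0,0,0],[0,0,0,0,0,0,0],[0,0,0,0,0,0,0]]'
```

```text
clock: 17.12
eef_pos: [0.565, 0.058, -0.0059]
orientation: [3.141, -0.008, -0.002]
contact_force: [-0.2, -0.2, -0.5]
finger_gap: 0.597
gripper_force: 0.0
clock: 17.7
eef_pos: [0.5657, 0.0581, -0.0045]
orientation: [-3.142, 0.007, -0.001]
contact_force: [-0.7, -0.8, 5.8]
finger_gap: 0.216
gripper_force: 59.6
```

Gripped, at 18 mm opening. I'll lift 8 mm and slide back 25 mm.

```bash
python3 -m jog '[[0,0,0,-0.4,0,0,0],[0,0,0,-0.4,0,0,0],[0,-0.5,0,0,0,0,0],[0,-0.7,0,0,0,0,0],[0,-0.7,0,0,0,0,0],[0,-0.6,0,0,0,0,0],[0,0,0,0,0,0,0],[0,0,0,0,0,0,0]]'
python3 - <<'E'
from h import *
pic('wrist','w5.png')
E
```

```text
clock: 18.37
eef_pos: [0.54, 0.0582, 0.003]
orientation: [3.142, -0.007, 0.0]
contact_force: [0.1, 0.9, -0.7]
finger_gap: 0.212
gripper_force: 58.8
```

View pics/w5.png

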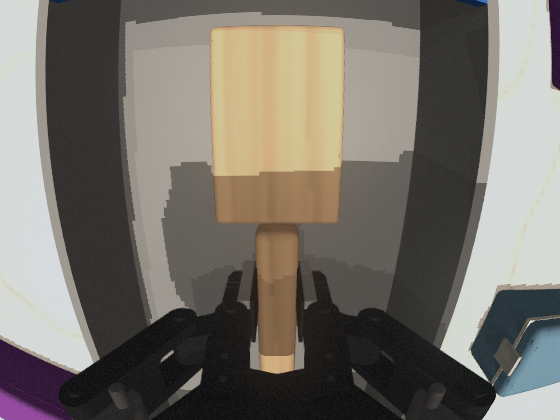

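The blade's end (row 27) is clear of the short cover. I'll tilt blade-up in stages, holding the tail near the floor.

```bash
python3 -m jog '[[0,0,0,-0.73,0,2.5,0],[0,0.03,0,-0.73,0,2.5,0],[0,0.07,0,-0.73,0,2.5,0],[0,0.1,0,-0.73,0,2.5,0],[0,0,0,0,0,0,0],[0,0,0,0,0,0,0]]'
python3 -c "
from h import *
for c in ('side','wrist'):
    bot.grab_frame(c)
    for n in ('spatula_tip','spatula_center'): print(c,n,[(np.round(d['location'],3).tolist(),round(d['confidence'],2)) for d in bot.landmark_of(c,n)[:2]])"
```

```text
clock: 18.92
eef_pos: [0.5405, 0.0582, 0.0326]
orientation: [3.129, -0.007, 0.274]
contact_force: [0.7, 0.3, -1.0]
finger_gap: 0.212
gripper_force: 58.8
side spatula_tip [([0.656, 0.058, 0.067], 0.95)]
side spatula_center [([0.508, 0.061, 0.045], 0.63)]
wrist spatula_tip [([0.656, 0.058, 0.066], 0.81)]
wrist spatula_center [([0.508, 0.058, 0.047], 0.92)]
```

Tilt is 10°, tail about 11 mm up, no contact. Tilting on to 20°, then pulling out along the spatula's own axis (tool x).

```bash
python3 -m jog '[[0,0.13,0,-0.7,0,2.5,0],[0,0.17,0,-0.7,0,2.5,0],[0,0.2,0,-0.69,0,2.5,0],[0,0.23,0,-0.68,0,2.5,0],[0,0,0,0,0,0,0],[0,0,0,0,0,0,0]]'
python3 -c "
from h import *
for c in ('side','wrist'):
    bot.grab_frame(c)
    for n in ('spatula_tip','spatula_center'): print(c,n,[(np.round(d['location'],3).tolist(),round(d['confidence'],2)) for d in bot.landmark_of(c,n)[:2]])"
```

```text
clock: 19.72
eef_pos: [0.5408, 0.0582, 0.0609]
orientation: [3.093, -0.007, 0.544]
contact_force: [-0.3, -1.0, -1.1]
finger_gap: 0.213
gripper_force: 58.8
side spatula_tip [([0.648, 0.057, 0.116], 0.62), ([0.606, -0.377, 0.003], 0.58)]
side spatula_center [([0.506, 0.06, 0.069], 0.89)]
wrist spatula_tip [([0.65, 0.058, 0.112], 0.71)]
wrist spatula_center [([0.508, 0.058, 0.066], 0.86)]
```

```bash
python3 -m jog '[[0,0.6,0,0,0,0,0],[0,1,0,0,0,0,0],[0,1,0,0,0,0,0],[0,1.2,0,0,0,0,0],[0,1.2,0,0,0,0,0],[0,0,0,0,0,0,0]]'
python3 -m jog '[[0,1.2,0,0,0,0,0],[0,1.2,0,0,0,0,0],[0,1.2,0,0,0,0,0],[0,1.2,0,0,0,0,0],[0,1.2,0,0,0,0,0],[0,0,0,0,0,0,0]]'
python3 -m jog '[[0,0.3,0,-0.9,0,0,0],[0,0.5,0,-1.4,0,0,0],[0,0.5,0,-1.4,0,0,0],[0,0.7,0,-1.9,0,0,0],[0,0.7,0,-1.9,0,0,0],[0,0.7,0,-1.9,0,0,0],[0,0.7,0,-1.9,0,0,0],[0,0.7,0,-1.9,0,0,0],[0,0.7,0,-1.9,0,0,0],[0,0.5,0,-1.4,0,0,0],[0,0.3,0,-0.7,0,0,0],[0,0,0,0,0,0,0],[0,0,0,0,0,0,0],[0,0,0,0,0,0,0]]'
python3 -c "
from h import *
st()
for c in ('side','wrist','top'):
    pic(c,'f_'+c+'.png')
    for n in ('spatula_tip','spatula_center','spatula_tail'): print(c,n,[(np.round(d['location'],3).tolist(),round(d['confidence'],2)) for d in bot.landmark_of(c,n)[:2]])"
```

```text
clock: 20.52
eef_pos: [0.5905, 0.0579, 0.0793]
orientation: [3.093, -0.008, 0.548]
contact_force: [1.0, 0.6, -1.3]
finger_gap: 0.215
gripper_force: 58.8
clock: 21.02
eef_pos: [0.6461, 0.0577, 0.0993]
orientation: [3.093, -0.008, 0.547]
contact_force: [0.7, 0.1, -0.7]
finger_gap: 0.215
gripper_force: 58.8
clock: 22.18
eef_pos: [0.6443, 0.0577, 0.28]
orientation: [3.093, -0.007, 0.542]
contact_force: [0.4, 0.0, -1.2]
finger_gap: 0.215
gripper_force: 58.8
t 22.18 p [0.6443 0.0577 0.28  ] R [[0.94, -0.005, 0.34], [-0.004, -1.0, -0.002], [0.34, 0.0, -0.94]] F [ 0.4  0.  -1.2] gap 0.215 58.81101965904236
side spatula_tip [([0.753, 0.056, 0.336], 0.84)]
side spatula_center [([0.611, 0.06, 0.286], 0.98), ([0.604, -0.374, 0.001], 0.26)]
side spatula_tail [([0.47, 0.056, 0.239], 0.74), ([0.471, -0.182, 0.026], 0.21)]
wrist spatula_tip [([0.752, 0.056, 0.335], 0.64)]
wrist spatula_center [([0.612, 0.06, 0.288], 0.92), ([0.43, -0.412, -0.002], 0.24)]
wrist spatula_tail [([0.753, 0.058, 0.332], 0.7)]
top spatula_tip [([0.748, 0.059, 0.333], 0.77)]
top spatula_center []
top spatula_tail [([0.47, 0.054, 0.235], 0.87), ([0.607, -0.372, 0.001], 0.18)]
```

View pics/f_side.png

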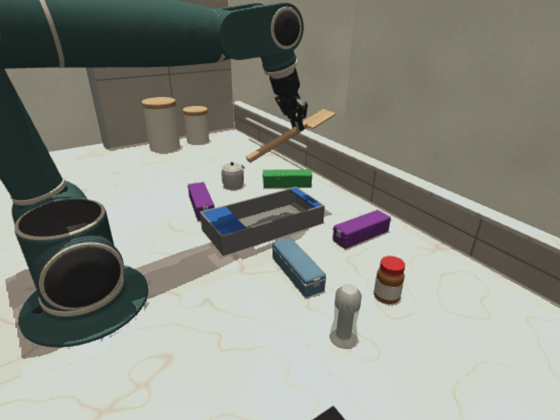

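The spatula is gripped in the air, with its handle end at (250,157) and its lowest point near z 0.225, above the 0.164 needed. The dabba stands upright on the marble at (298,265), and the pot, mill and jar have not moved.

```bash
python3 -c "
from station import bot
print(bot.close_job())"
```

```text
the job is handed in; nothing more can be done
None
```

The job is handed in at about 22 s: the dabba stands upright on the marble ledge and the spatula is gripped in the air about 160 mm above the bin's top, but while feeling for the handle the shut fingertips briefly pressed on the spatula with about 44 N, which I took not to count under the 40 N limit on the arm and gripper body.

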